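# Index the photo turntable by one slot

### The job

Turn the white photo turntable on by exactly one slot, anticlockwise seen from above, so that the camera gets the next side of the model: press the round plunger fully in with a fingertip to free its tongue, push the upright post that stands beside the plunger to bring the table round, and let the plunger spring up so that its tongue locks in the next slot. Only touch and push, gripping and lifting nothing, and do not force the post while the tongue is locked. Do not turn the table backwards or past the next slot, do not touch the model, which must stay standing in the middle of the table, and leave the other things where they are.

Things in the scene. Friction and masses are not known exactly. Their poses are not given: they have to be found in the camera images.
- unit: Fixed base of the turntable: eight-sided particleboard 330 mm across with an aluminium ring (236 to 300 mm dia., top 64 mm high) round the turning disc, cut by 8 evenly spaced radial slots 12.5 mm wide. Origin on the turning axis at the work surface, z up. The locked plunger starts on its -y side; the next slot lies 45 degrees anticlockwise of that, seen from above.
- table_centre (a point): On the turning axis, at the top of the cork pad (70 mm dia., 3 mm thick) in the middle of the turntable, 71 mm above the work surface. The turntable is a white horizontal disc, 230 mm in diameter, its top 68 mm above the work surface; what stands on it turns with it.
- turntable (a joint): Angle of the turntable in rad: 0 at the start, the tongue locked in its first slot; grows anticlockwise seen from above. The next slot is at 0.785 (45 degrees). Locked it has about 0.01 rad of play; free it turns easily (under 1 N at the post) and stays where it is left. With the plunger held down nothing stops it at the next slot.
- plunger_top (a point): Centre of the flat round top of the plunger's dark steel button, 32 mm dia., 100 mm from the turning axis; it turns with the table. At rest 86 mm above the work surface (18 mm above the disc); it goes 13 mm straight down. A round steel tongue 10 mm thick runs from its foot radially outward into a slot of the ring; pressing the plunger lowers the tongue beneath the ring.
- plunger (a joint): How far the plunger is pressed, m: 0 up (locked if in a slot), 0.013 fully in. A spring lifts it with 3 N at 0, 6.3 N at 0.013. The tongue is free of the ring from about 0.009. Released between slots it rises only to about 0.009 and slides beneath the ring, then springs up by itself when the tongue is near the middle of a slot (within about 0.03 rad).
- next_slot (a point): Middle of the next slot, on the top face of the fixed ring, 134 mm from the axis and 64 mm above the work surface; it does not move with the table.
- post: Upright steel post, 14 mm dia., 44 mm tall, free to spin about itself, set in the turntable 100 mm from its axis and 29 mm from the plunger's centre, on the anticlockwise side, so that a finger pressing the plunger and moved anticlockwise pushes the post. Origin on its axis at its foot, 68 mm above the work surface. The fingers must not load it with more than 35 N.
- model: Black bracket with a grey block between its cheeks, 46 x 36 mm and 55 mm tall, standing loose on the cork pad; origin at the centre of its underside, z up.
- gauge_block: Small aluminium block 20 x 20 x 28 mm, standing loose on the turntable about 80 mm from the axis on the far side from the plunger and turning with it; origin at the centre of its underside.
- servo: Grey servo, 54 x 20 x 35 mm, loose on the work surface just outside the base; origin at the centre of its underside.
- screw_jar: Glass jar 44 mm dia., 50 mm tall, loose on the work surface just outside the base; origin at the centre of its underside.
- drink: Clear plastic bottle, 60 mm dia., 150 mm tall, origin at the centre of its underside.
- phone: Black phone lying flat, 75 x 155 x 9 mm, origin at the centre of its underside.
- driver: Screwdriver 170 mm long, lying.
- kit_box: Cardboard box 80 x 80 x 60 mm, origin at the centre of its underside.
- breadboard: White breadboard lying flat, 83 x 55 x 9 mm, origin at the centre of its underside.

How it is judged:
By the outcome, as a careful person would: the job done as asked, in the order asked, and still so for the second after the job is handed in, with the robot touching nothing.
It also fails if it takes over 38 s, if anything falls off the work surface, if the arm or the gripper's body presses on something with over 40 N, if the wrist force passes 120 N, or if a joint passes its speed limit or range.

### The arm

A 6-joint arm with a two-finger parallel gripper is mounted at the origin on the work surface. World frame = base frame: x ahead of the robot, y to its left, z up, the work surface at z = 0. Lengths are in m, angles in rad, forces in N, time in s.
With the tool pointing down it reaches from about 0.3 to 0.85 m from the base axis. Payload 5.4 kg.
Tool frame: the origin (TCP) lies between the finger pads; the fingertips stand 14 mm ahead of it and the grasp point (between the pads) lies 5 mm behind it; z points along the fingers, y is the direction in which the jaws open and shut (so a half turn about z gives the same grasp; the last joint's range is limited). The gripper opens to 85 mm and grips with 20 to 120 N. Pads are 22 mm wide; open, the fingers measure 114 mm over their backs; the gripper's body (76 mm by 85 mm) begins 54 mm behind the grasp point. The pads swing forward as they close: fully open they stand 13 mm farther back than shut.
Start: joints at [-1.348, 0.158, 1.597, -0, 1.386, -0.21], TCP at [0.241, -0.522, 0.245] pointing down, gripper open.
Joint ranges: [-2.91, 2.91], [-0.94, 2.29], [0.18, 2.7], [-1.29, 4.43], [0.17, 2.64], [-3, 3]. Speed limits (rad/s): [2.57, 2.57, 3.14, 3.14, 3.14, 3.14].

### API

Orientations are given as [roll, pitch, yaw] about the fixed x, y, z axes, in that order (R = Rz(yaw) Ry(pitch) Rx(roll)).
In Python, from bench import bot, optics, look_for gives the robot as it stands. The module is installed in compiled form; this text tells all that it offers.
- The arm moves only by the tool jog_arm, never from a script. Its argument "rows" is a list of rows, each an object with "translation": the shift along the world's x, y, z in m, a list of three; "dr": the turn, a rotation vector about the world's x, y, z in rad, a list of three; "gripper": the opening, from 0 (shut) to 1 (fully open). In form: [{"translation": [x, y, z], "dr": [rx, ry, rz], "gripper": gripper}, ...]. A call has 1 to 8 rows; each row is the pose to reach, as a shift and turn from the pose commanded when the call began; what a row does not reach only later rows make up. A row lasts 1/8 s, in which the tool goes at most 62.5 mm and 10.7 degrees, less where a joint would pass 70% of its speed; a pose out of reach is approached as far as the arm can. A call with a gripper value outside its range is refused whole. The fingers move at their own pace and stop on an object; "squeeze" is the grip in N (left out, the last holds). Time passes only in rows, so rows that repeat a pose let the fingers close. It gives the time, the measured TCP pose, the force and the opening at its end, in the units of the state.
- bot.observe(): the state, without advancing time (a new reading comes with each control period).
- optics.read_camera(name): name is "scene" or "top"; returns the picture (480x640x3 uint8, blue, green, red); there is no depth.
- optics.camera_params(name): a dict with "fx", "fy", "cx", "cy" (pixels), "view" (4x4, takes a point from world to camera coordinates). Camera axes: x right, y up, looking along -z (the intrinsics and any distortion apply to the point x, -y, -z); pixel columns grow to the right and rows downward; lengths in m; the calibration is good to about 2 mm. A picture is of the moment at which its call begins. camera_params takes no time and is no camera call.
- bot.job_done(): hands the job in, once; it reports no verdict.
Trained networks look in the newest picture that a camera, given by its name, has taken for a name from the list of things; names that differ only in an ending like _2 or _b are one class to them, and where a whole thing is asked for, a point or a joint stands for the part that bears it (a point fixed in the world has none). Each returns a list of dicts, best first, with "confidence" (0 to 1); they miss things now and then, are a little off and sometimes report something else, mostly with a low value. They report only what shows in the picture. A call takes as long as a camera call.
- look_for(query, camera): "extent" ([left, top, width, height] as shares, 0 to 1, of the picture: columns of its width, rows of its height, round what is visible of it).
The state is a dict: "time": time; "joint_pos": joint angles; "qd": joint speeds; "joint_efforts": joint torques, N m; "position": TCP position; "tool_rot": TCP orientation; "force": force on the tool from outside, world axes, zero at the start; "ft_torque": the same for the moment, N m; "opening": finger opening in m.
Only numpy, scipy, OpenCV 4.12 (cv2) and the standard library are available. Lean on these libraries where they do the work, as an engineer would, in place of code of your own. Each camera call takes 0.05 s, during which the arm holds its last target. There are 200 camera calls.

## Working session

There is one attempt and no reset: what is moved stays moved. The work goes in short steps, Python scripts to look and compute and a tool call to move; the robot and the scene stay as the last step left them, time stands still between calls to the robot, and variables do not carry over. Pictures are saved under pics/ and viewed, about 8 in all and at most 12, crops included, and the job is handed in when it is done.

Besides the shell and the picture viewer there is one more tool, called after ">>>" as a command line: name --argument value ..., lists and objects as JSON in quotes. jog_arm: Moves the arm, as the interface text tells. Its arguments: {"type":"object","properties":{"rows":{"type":"array"},"squeeze":{"type":"number"}},"required":["rows"]}

```bash
mkdir -p pics
cat > h.py <<'E'
import numpy as np, cv2
from bench import bot, optics, look_for
def proj(cam,P):
    p=optics.camera_params(cam); P=np.atleast_2d(P)
    c=(np.c_[P,np.ones(len(P))]@np.array(p["view"]).T)[:,:3]
    return np.c_[p["fx"]*c[:,0]/-c[:,2]+p["cx"], p["fy"]*(-c[:,1])/-c[:,2]+p["cy"]]
def ray(cam,u,v,z):
    p=optics.camera_params(cam); V=np.linalg.inv(np.array(p["view"]))
    d=V[:3,:3]@np.array([(u-p["cx"])/p["fx"],-(v-p["cy"])/p["fy"],-1]); o=V[:3,3]
    return o+d*(z-o[2])/d[2]
E
python3 - <<'E'
from h import *
for c in("scene","top"):
    im=optics.read_camera(c); cv2.imwrite(f"pics/{c}0.png",im)
    p=optics.camera_params(c); print(c,{k:(np.round(v,3).tolist() if k!="view" else np.round(np.linalg.inv(v)[:3,3],3)) for k,v in p.items()})
    for q,z in(("unit",.03),("turntable",.068),("plunger_top",.08),("post",.09),("model",.1),("gauge_block",.08)):
        for r in look_for(q,c)[:2]:
            l,t,w,h=r["extent"];u,v=(l+w/2)*640,(t+h/2)*480
            print(q,round(r["confidence"],2),np.round([l*640,t*480,w*640,h*480]),ray(c,u,v,z).round(3))
s=bot.observe();print(s)
E
```

```text
scene {'fx': 448.091, 'fy': 448.091, 'cx': 323.955, 'cy': 227.29, 'view': array([ 1.002, -0.488,  0.839])}
unit 0.64 [250. 185. 138. 111.] [0.529 0.036 0.03 ]
unit 0.46 [337. 205.  12.  11.] [0.507 0.156 0.03 ]
turntable 0.79 [268. 195. 101.  73.] [0.533 0.032 0.068]
plunger_top 0.65 [270. 241.  22.  23.] [ 0.521 -0.078  0.08 ]
post 0.64 [292. 240.   5.  16.] [ 0.54  -0.054  0.09 ]
model 0.96 [305. 201.  25.  30.] [0.519 0.045 0.1  ]
model 0.35 [269. 241.  21.  23.] [ 0.532 -0.09   0.1  ]
gauge_block 0.74 [ 97. 305.  72.  61.] [ 0.46  -0.406  0.08 ]
gauge_block 0.65 [335. 206.  15.   9.] [0.536 0.115 0.08 ]
top {'fx': 495.739, 'fy': 495.739, 'cx': 322.411, 'cy': 240.012, 'view': array([0.433, 0.015, 1.18 ])}
unit 0.96 [233. 196. 143. 142.] [0.515 0.045 0.03 ]
unit 0.26 [380. 307.  18.  17.] [ 0.406 -0.152  0.03 ]
turntable 0.71 [254. 215. 116. 100.] [0.517 0.027 0.068]
turntable 0.58 [293. 255.  25.  19.] [0.517 0.041 0.068]
plunger_top 0.55 [468. 189.  38.  32.] [ 0.658 -0.369  0.08 ]
plunger_top 0.53 [344. 261.  27.  15.] [ 0.51  -0.074  0.08 ]
post 0.38 [472. 286.  41.  67.] [ 0.401 -0.37   0.09 ]
model 0.7 [297. 259.  21.  17.] [0.509 0.035 0.1  ]
gauge_block 0.47 [268. 253.  14.  12.] [0.528 0.11  0.08 ]
gauge_block 0.27 [293. 258.  24.  15.] [0.513 0.041 0.08 ]
{'time': 0.7, 'joint_pos': array([-1.34810614e+00,  1.58383286e-01,  1.59694972e+00, -2.84259795e-05,
        1.38619788e+00, -2.10098495e-01]), 'qd': array([ 0.0011211 ,  0.00050672,  0.00101601, -0.00025504,  0.00060727,
        0.00059828]), 'joint_efforts': array([-3.33607113e-04, -3.95921445e+01, -3.31638229e+01, -2.06802820e-04,
        8.49324606e-04,  9.17789578e-07]), 'position': array([ 0.24113242, -0.52200164,  0.24533376]), 'tool_rot': array([3.14153807e+00, 4.02108051e-05, 4.32793893e-01]), 'force': array([-0.20993551,  0.15561813,  0.26137584]), 'ft_torque': array([0.05128071, 0.02179076, 0.01952663]), 'opening': 0.08581962246176664}
```

View crops.

Run:
```python
import cv2
a=cv2.imread("pics/top0.png")[180:350,215:415]; b=cv2.imread("pics/scene0.png")[170:310,240:400]
cv2.imwrite("pics/top0c.png",cv2.resize(a,None,fx=3.5,fy=3.5,interpolation=2))
cv2.imwrite("pics/scene0c.png",cv2.resize(b,None,fx=4,fy=4,interpolation=2))
```

```text
(no output)
```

View pics/top0c.png

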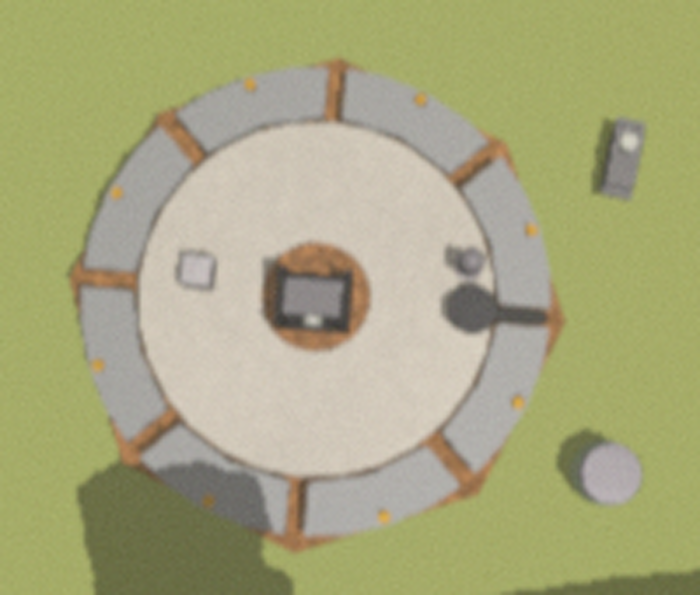

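View pics/scene0c.png

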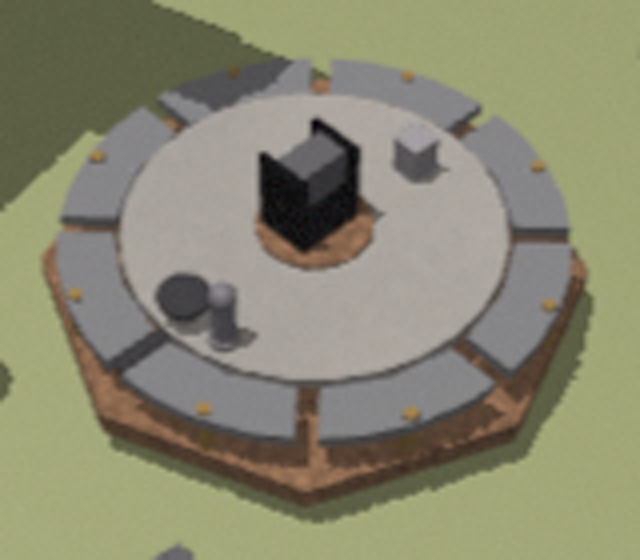

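View pics/scene0.png

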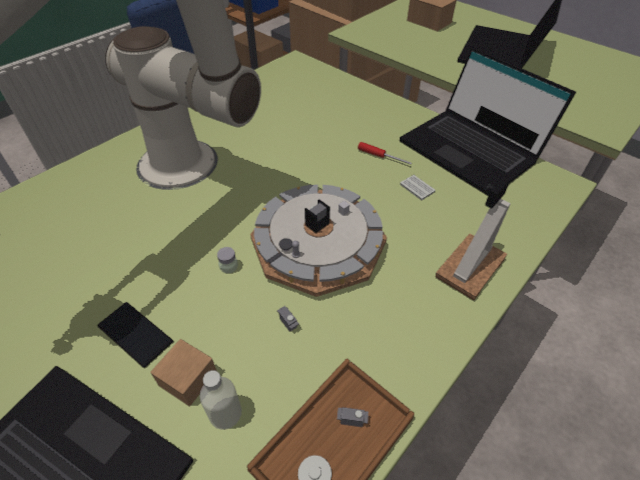

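```bash
cat > m.py <<'E'
from h import *
from scipy.optimize import least_squares
def disc(cam,im,c0):
    """fit disc edge: 230 mm circle at z=.068"""
    hsv=cv2.cvtColor(im,cv2.COLOR_BGR2HSV)
    g=cv2.GaussianBlur(im.astype(np.float32),(3,3),0).sum(2)
    th=np.linspace(0,2*np.pi,180,endpoint=False); r=np.linspace(.105,.125,41)
    c=np.array(c0,float)
    for it in range(4):
        pts=[]
        for t in th:
            d=np.array([np.cos(t),np.sin(t),0])
            P=np.r_[c,.068]+r[:,None]*d
            uv=proj(cam,P).astype(np.float32)
            s=cv2.remap(g,uv[:,0].reshape(1,-1),uv[:,1].reshape(1,-1),1)[0]
            k=np.argmin(np.gradient(s)); pts.append(P[k,:2])
        pts=np.array(pts)
        f=least_squares(lambda q:np.hypot(*(pts-q[:2]).T)-q[2],[*c,.115],loss="soft_l1",f_scale=.001)
        c=f.x[:2]
    return f.x
if __name__=="__main__":
    for cam in("top","scene"):
        im=cv2.imread(f"pics/{cam}0.png"); q=disc(cam,im,(.518,.035)); print(cam,q.round(4))
        c=q[:2]
        if cam=="top": pts=dict(plunger=(215+469/3.5,180+309/3.5,.086),post=(215+471/3.5,180+260/3.5,.112),tongue=(215+545/3.5,180+316/3.5,.064))
        else: pts=dict(plunger=(240+185/4,170+296/4,.086),post=(240+222/4,170+293/4,.112))
        for n,(u,v,z) in pts.items():
            p=ray(cam,u,v,z)[:2]; d=p-c; print(n,p.round(4),np.hypot(*d).round(4),np.degrees(np.arctan2(d[1],d[0])).round(2))
        # dark-button centroid
        hs=im.sum(2); 
    c=None
E
python3 m.py
```

```text
top [0.5182 0.0423 0.1131]
plunger [ 0.5096 -0.0558] 0.0985 -95.02
post [ 0.5381 -0.0552] 0.0995 -78.45
tongue [ 0.5073 -0.1063] 0.149 -94.2
scene [0.5202 0.045  0.1138]
plunger [ 0.516  -0.0554] 0.1005 -92.39
post [ 0.5459 -0.0555] 0.1038 -75.65
```

>>> jog_arm --rows '[{"translation": [0.03, 0.05, 0], "dr": [0, 0, -0.06], "gripper": 0}, {"translation": [0.06, 0.1, 0], "dr": [0, 0, -0.13], "gripper": 0}, {"translation": [0.09, 0.155, 0], "dr": [0, 0, -0.2], "gripper": 0}, {"translation": [0.12, 0.21, 0], "dr": [0, 0, -0.27], "gripper": 0}, {"translation": [0.15, 0.26, 0], "dr": [0, 0, -0.34], "gripper": 0}, {"translation": [0.18, 0.31, 0], "dr": [0, 0, -0.41], "gripper": 0}, {"translation": [0.21, 0.36, 0], "dr": [0, 0, -0.48], "gripper": 0}, {"translation": [0.24, 0.41, 0], "dr": [0, 0, -0.51], "gripper": 0}]'

```text
time: 1.7
position: [0.482, -0.1103, 0.2457]
tool_rot: [3.141, -0.001, -0.079]
force: [-0.4, -0.3, 0.8]
opening: 0.0
```

>>> jog_arm --rows '[{"translation": [0.02, 0.035, -0.01], "dr": [0, 0, 0], "gripper": 0}, {"translation": [0.027, 0.055, -0.035], "dr": [0, 0, 0], "gripper": 0}, {"translation": [0.027, 0.056, -0.07], "dr": [0, 0, 0], "gripper": 0}, {"translation": [0.027, 0.056, -0.09], "dr": [0, 0, 0], "gripper": 0}, {"translation": [0.027, 0.056, -0.09], "dr": [0, 0, 0], "gripper": 0}]'

```text
time: 2.33
position: [0.5069, -0.0554, 0.1537]
tool_rot: [-3.141, 0.004, -0.077]
force: [1.2, -0.4, 0.1]
opening: 0.0002
```

Run:
```python
from m import *
s=bot.observe();print(s["time"],s["position"].round(4),s["tool_rot"].round(3),s["force"].round(2),s["opening"])
sl=lambda a,b:ray("top",215+a/3.5,180+b/3.5,.064)[:2]
for a,b in(((545,316),(78,276)),((336,75),(295,525)),((500,155),(140,447)),((175,125),(470,480))):
    A,B=sl(*a),sl(*b);d=A-B;print(A.round(3),B.round(3),((A+B)/2).round(4),np.degrees(np.arctan2(d[1],d[0])).round(2))
a=optics.read_camera("top");b=optics.read_camera("scene")
cv2.imwrite("pics/top1.png",a);cv2.imwrite("pics/scene1.png",b)
t=s["position"]-[0,0,.014]
for c in("top","scene"): print(c,proj(c,[t,[.5096,-.0558,.086],[.516,-.0554,.086]]).round(1))
cv2.imwrite("pics/c1.png",np.hstack([cv2.resize(a[210:330,280:400],None,fx=3.3,fy=3.3,interpolation=2),cv2.resize(b[170:290,240:360],None,fx=3.3,fy=3.3,interpolation=2)]))
```

```text
2.325 [ 0.5069 -0.0554  0.1537] [-3.141  0.004 -0.077] [ 1.18 -0.42  0.15] 0.0001720747448416984
[ 0.507 -0.106] [0.529 0.195] [0.5181 0.0443] -94.12
[0.663 0.031] [0.373 0.052] [0.518  0.0415] -4.22
[ 0.612 -0.077] [0.42  0.152] [0.5161 0.0374] -50.05
[0.629 0.135] [ 0.402 -0.059] [0.5154 0.0383] 40.56
top [[350.5 267.8]
 [349.  268.3]
 [348.8 265.4]]
scene [[281.9 225.4]
 [284.1 242.6]
 [286.2 244. ]]
```

View pics/c1.png

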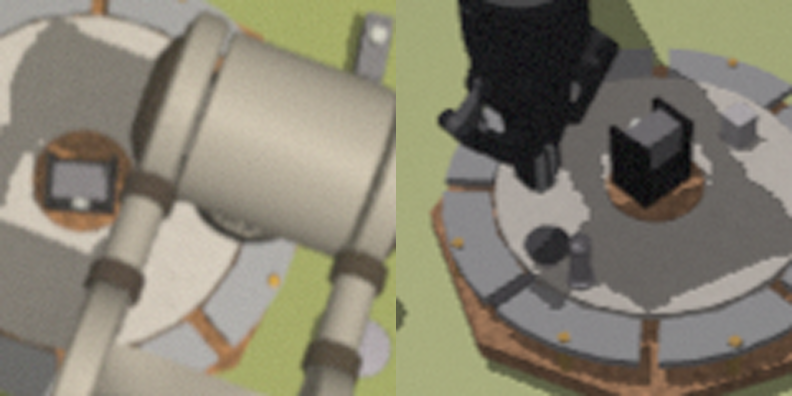

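>>> jog_arm --rows '[{"translation": [0.006, -0.0005, -0.015], "dr": [0, 0, 0], "gripper": 0}, {"translation": [0.006, -0.0005, -0.035], "dr": [0, 0, 0], "gripper": 0}, {"translation": [0.006, -0.0005, -0.048], "dr": [0, 0, 0], "gripper": 0}, {"translation": [0.006, -0.0005, -0.048], "dr": [0, 0, 0], "gripper": 0}, {"translation": [0.006, -0.0005, -0.048], "dr": [0, 0, 0], "gripper": 0}]'

```text
time: 3.05
position: [0.5147, -0.0567, 0.1079]
tool_rot: [3.141, -0.001, -0.077]
force: [-0.4, 0.5, 0.3]
opening: -0.0
```

Run:
```python
from h import *
s=bot.observe();print(s["time"],s["position"].round(4),s["tool_rot"].round(3),s["force"].round(2))
b=optics.read_camera("scene")
t=s["position"]-[0,0,.014]
print(proj("scene",[t]).round(1))
cv2.imwrite("pics/c2.png",cv2.resize(b[200:280,250:350],None,fx=7,fy=7,interpolation=2))
```

```text
3.05 [ 0.5147 -0.0567  0.1079] [ 3.141e+00 -1.000e-03 -7.700e-02] [-0.42  0.53  0.3 ]
[[285.2 241.7]]
```

View pics/c2.png

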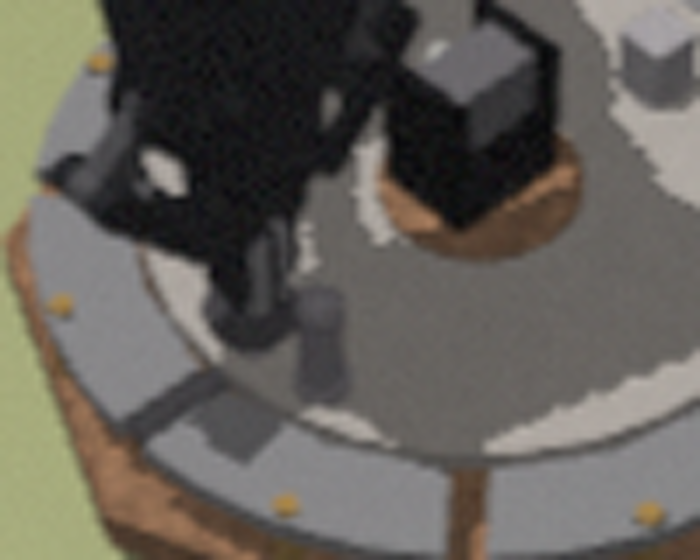

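>>> jog_arm --rows '[{"translation": [0, 0, -0.004], "dr": [0, 0, 0], "gripper": 0}, {"translation": [0, 0, -0.008], "dr": [0, 0, 0], "gripper": 0}, {"translation": [0, 0, -0.012], "dr": [0, 0, 0], "gripper": 0}, {"translation": [0, 0, -0.012], "dr": [0, 0, 0], "gripper": 0}]'

```text
time: 3.6
position: [0.5143, -0.0566, 0.0954]
tool_rot: [3.141, -0.0, -0.077]
force: [-0.1, -0.4, 2.8]
opening: -0.0
```

>>> jog_arm --rows '[{"translation": [0, 0, -0.003], "dr": [0, 0, 0], "gripper": 0}, {"translation": [0, 0, -0.006], "dr": [0, 0, 0], "gripper": 0}, {"translation": [0, 0, -0.007], "dr": [0, 0, 0], "gripper": 0}, {"translation": [0, 0, -0.007], "dr": [0, 0, 0], "gripper": 0}]'

```text
time: 4.1
position: [0.5144, -0.0566, 0.0885]
tool_rot: [3.141, -0.0, -0.077]
force: [-0.6, 0.3, 5.8]
opening: 0.0
```

>>> jog_arm --rows '[{"translation": [0, 0, -0.001], "dr": [0, 0, 0], "gripper": 0}, {"translation": [0, 0, -0.002], "dr": [0, 0, 0], "gripper": 0}, {"translation": [0, 0, -0.002], "dr": [0, 0, 0], "gripper": 0}]'

```text
time: 4.47
position: [0.5149, -0.0566, 0.087]
tool_rot: [3.141, -0.002, -0.077]
force: [0.1, 0.5, 8.2]
opening: -0.0004
```

>>> jog_arm --rows '[{"translation": [0.0052, 0, 0], "dr": [0, 0, 0.052], "gripper": 0}, {"translation": [0.0105, 0.0002, 0], "dr": [0, 0, 0.105], "gripper": 0}, {"translation": [0.0157, 0.0007, 0], "dr": [0, 0, 0.157], "gripper": 0}, {"translation": [0.0209, 0.0015, 0], "dr": [0, 0, 0.209], "gripper": 0}, {"translation": [0.0209, 0.0015, 0], "dr": [0, 0, 0.209], "gripper": 0}]'

```text
time: 5.1
position: [0.536, -0.0553, 0.087]
tool_rot: [3.141, -0.002, 0.132]
force: [0.7, 0.4, 8.2]
opening: -0.0001
```

Run:
```python
from h import *
s=bot.observe();print(s["time"],s["position"].round(4),s["tool_rot"].round(3),s["force"].round(2))
b=optics.read_camera("scene")
cv2.imwrite("pics/c3.png",cv2.resize(b[190:290,245:385],None,fx=5.5,fy=5.5,interpolation=2))
```

```text
5.1 [ 0.536  -0.0553  0.087 ] [ 3.141e+00 -2.000e-03  1.320e-01] [0.73 0.39 8.18]
```

View pics/c3.png

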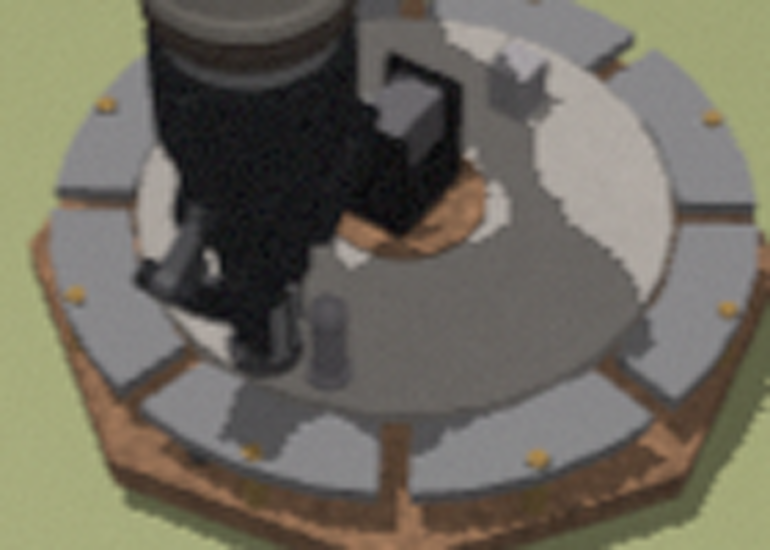

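>>> jog_arm --rows '[{"translation": [0.0068, 0.0015, 0], "dr": [0, 0, 0.07], "gripper": 0}, {"translation": [0.0135, 0.0034, 0], "dr": [0, 0, 0.14], "gripper": 0}, {"translation": [0.0201, 0.0058, 0], "dr": [0, 0, 0.209], "gripper": 0}, {"translation": [0.0265, 0.0087, 0], "dr": [0, 0, 0.279], "gripper": 0}, {"translation": [0.0296, 0.0103, 0], "dr": [0, 0, 0.314], "gripper": 0}, {"translation": [0.0296, 0.0103, 0], "dr": [0, 0, 0.314], "gripper": 0}, {"translation": [0.0296, 0.0103, 0.008], "dr": [0, 0, 0.314], "gripper": 0}, {"translation": [0.0296, 0.0103, 0.016], "dr": [0, 0, 0.314], "gripper": 0}]'

```text
time: 6.15
position: [0.5637, -0.0443, 0.1019]
tool_rot: [-3.14, 0.002, 0.446]
force: [-0.4, -0.4, -0.3]
opening: 0.0001
```

Run:
```python
from h import *
s=bot.observe();print(s["time"],s["position"].round(4),s["tool_rot"].round(3),s["force"].round(2))
b=optics.read_camera("scene"); print(look_for("post","scene")[:2],look_for("plunger_top","scene")[:2])
print(ray("scene",304.8,245.1,.112), ray("scene",296,241.8,.112))
C=np.array([.518,.0435])
for th in range(0,50,5):
    a=np.radians(-77.5+th); print(th,proj("scene",[[*(C+.1*np.array([np.cos(a),np.sin(a)])),.112]]).round(1))
cv2.imwrite("pics/c4.png",cv2.resize(b[190:290,245:385],None,fx=5.5,fy=5.5,interpolation=2))
```

```text
6.15 [ 0.5637 -0.0443  0.1019] [-3.14e+00  2.00e-03  4.46e-01] [-0.36 -0.44 -0.29]
[{'extent': [0.4912, 0.5094, 0.0098, 0.0354], 'confidence': 0.4}] [{'extent': [0.4678, 0.5281, 0.0163, 0.016], 'confidence': 0.59}]
[ 0.56420415 -0.04591287  0.112     ] [ 0.54384033 -0.05184391  0.112     ]
0 [[293.9 241.4]]
5 [[297.4 242.8]]
10 [[301.1 244. ]]
15 [[305.  244.9]]
20 [[309.  245.6]]
25 [[313.1 246. ]]
30 [[317.2 246.1]]
35 [[321.2 245.9]]
40 [[325.3 245.5]]
45 [[329.3 244.8]]
```

View pics/c4.png

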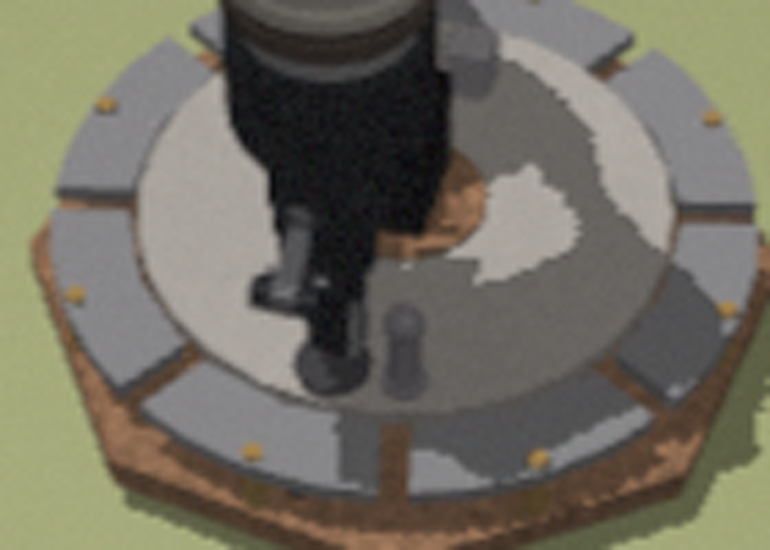

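>>> jog_arm --rows '[{"translation": [0.003, 0.0017, 0], "dr": [0, 0, 0.035], "gripper": 0}, {"translation": [0.0061, 0.0035, 0], "dr": [0, 0, 0.07], "gripper": 0}, {"translation": [0.0104, 0.0064, 0], "dr": [0, 0, 0.122], "gripper": 0}, {"translation": [0.0146, 0.0095, 0], "dr": [0, 0, 0.175], "gripper": 0}, {"translation": [0.0187, 0.0128, 0], "dr": [0, 0, 0.227], "gripper": 0}, {"translation": [0.0187, 0.0128, 0], "dr": [0, 0, 0.227], "gripper": 0}]'

```text
time: 7.05
position: [0.583, -0.0319, 0.1018]
tool_rot: [-3.141, 0.001, 0.674]
force: [-2.4, -1.1, 0.3]
opening: 0.0002
```

Run:
```python
from h import *
s=bot.observe();print(s["time"],s["position"].round(4),s["tool_rot"].round(3),s["force"].round(2))
b=optics.read_camera("scene"); print(look_for("post","scene")[:2],look_for("plunger_top","scene")[:2])
cv2.imwrite("pics/c5.png",cv2.resize(b[190:290,245:385],None,fx=5.5,fy=5.5,interpolation=2))
```

```text
7.05 [ 0.583  -0.0319  0.1018] [-3.141e+00  1.000e-03  6.740e-01] [-2.37 -1.15  0.28]
[{'extent': [0.4981, 0.516, 0.0155, 0.0277], 'confidence': 0.5}] [{'extent': [0.3903, 0.3904, 0.217, 0.2308], 'confidence': 0.66}, {'extent': [0.4772, 0.5294, 0.0161, 0.0206], 'confidence': 0.64}]
```

View pics/c5.png

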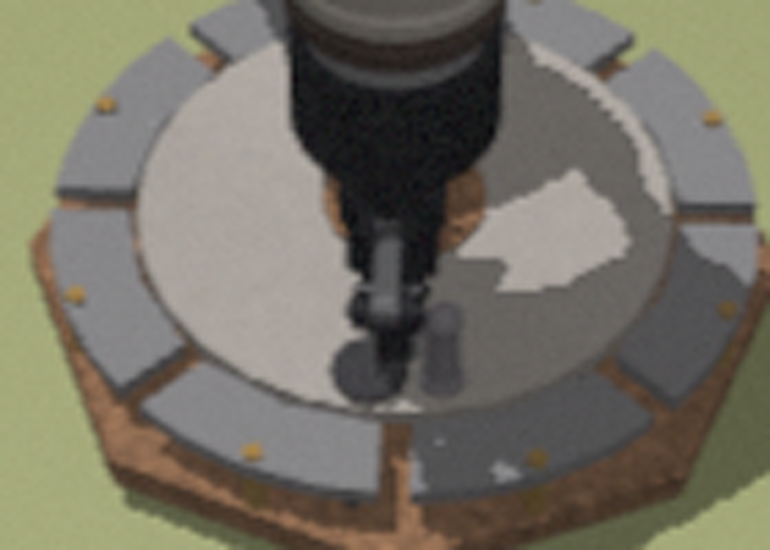

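>>> jog_arm --rows '[{"translation": [0.0019, 0.0018, 0], "dr": [0, 0, 0.026], "gripper": 0}, {"translation": [0.0038, 0.0036, 0], "dr": [0, 0, 0.052], "gripper": 0}, {"translation": [0.005, 0.0048, 0], "dr": [0, 0, 0.07], "gripper": 0}, {"translation": [0.005, 0.0048, 0], "dr": [0, 0, 0.07], "gripper": 0}]'

```text
time: 7.7
position: [0.5892, -0.0265, 0.1026]
tool_rot: [3.141, -0.002, 0.743]
force: [0.0, -0.3, 0.4]
opening: 0.0004
```

>>> jog_arm --rows '[{"translation": [0.0013, 0.0012, 0], "dr": [0, 0, 0.017], "gripper": 0}, {"translation": [0.0013, 0.0012, 0], "dr": [0, 0, 0.017], "gripper": 0}]'

```text
time: 7.95
position: [0.5902, -0.0256, 0.1027]
tool_rot: [3.141, -0.001, 0.76]
force: [-0.6, 0.3, -0.1]
opening: -0.0003
```

Run:
```python
from h import *
s=bot.observe();print(s["time"],s["position"].round(4),s["tool_rot"].round(3),s["force"].round(2))
b=optics.read_camera("scene"); print([np.round(np.array(look_for(q,"scene")[0]["extent"])*[640,480,640,480],1) for q in ("post","plunger_top")])
cv2.imwrite("pics/c6.png",cv2.resize(b[190:290,245:385],None,fx=5.5,fy=5.5,interpolation=2))
```

```text
7.95 [ 0.5902 -0.0256  0.1027] [ 3.141e+00 -1.000e-03  7.600e-01] [-0.56  0.35 -0.13]
[array([325.6, 244.4,   5. ,  16.2]), array([269.2, 197.3,  98.2,  82.8])]
```

View pics/c6.png

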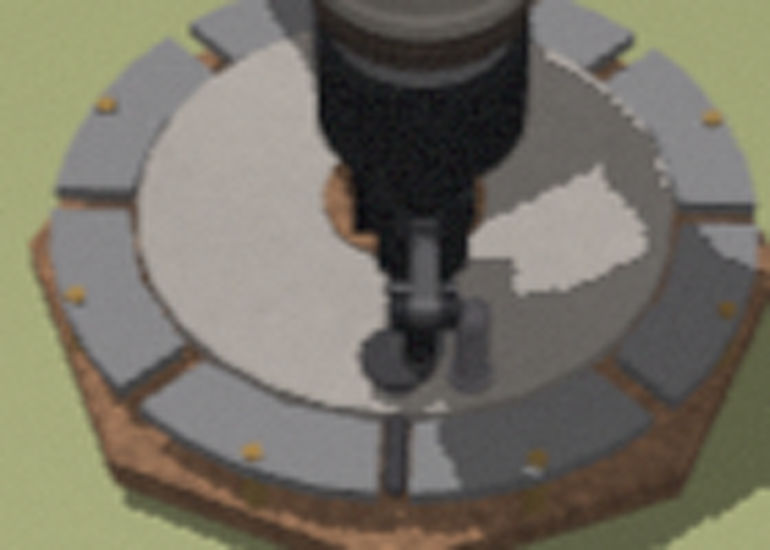

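The picture shows the tongue (dark) standing in the next slot at crop (397,455), and the push force has gone. I'm backing off and lifting clear.

>>> jog_arm --rows '[{"translation": [-0.0015, -0.0015, 0.003], "dr": [0, 0, 0], "gripper": 0}, {"translation": [-0.003, -0.003, 0.015], "dr": [0, 0, 0], "gripper": 0}, {"translation": [-0.003, -0.003, 0.045], "dr": [0, 0, 0], "gripper": 0}, {"translation": [-0.003, -0.003, 0.09], "dr": [0, 0, 0], "gripper": 0}, {"translation": [-0.02, -0.05, 0.13], "dr": [0, 0, 0], "gripper": 0}, {"translation": [-0.04, -0.1, 0.14], "dr": [0, 0, 0], "gripper": 0}, {"translation": [-0.06, -0.16, 0.14], "dr": [0, 0, 0], "gripper": 0}, {"translation": [-0.08, -0.22, 0.14], "dr": [0, 0, 0], "gripper": 0}]'

```text
time: 9.1
position: [0.5095, -0.2463, 0.2439]
tool_rot: [3.139, -0.0, 0.76]
force: [0.8, -1.1, 0.1]
opening: -0.0002
```

>>> jog_arm --rows '[{"translation": [-0.03, -0.05, 0], "dr": [0, 0, 0], "gripper": 0}, {"translation": [-0.06, -0.1, 0], "dr": [0, 0, 0], "gripper": 0}, {"translation": [-0.09, -0.14, 0], "dr": [0, 0, 0], "gripper": 0}, {"translation": [-0.09, -0.14, 0], "dr": [0, 0, 0], "gripper": 0}]'

```text
time: 9.6
position: [0.4181, -0.3873, 0.2433]
tool_rot: [3.14, 0.001, 0.755]
force: [0.4, 1.2, 0.1]
opening: -0.0
```

Run:
```python
from h import *
s=bot.observe();print(s["time"],s["position"].round(4),s["force"].round(2))
a=optics.read_camera("top");b=optics.read_camera("scene")
cv2.imwrite("pics/c7.png",np.hstack([cv2.resize(a[180:350,215:415],(400,340),interpolation=2),cv2.resize(b[180:300,245:386],(400,340),interpolation=2)]))
```

```text
9.6 [ 0.4181 -0.3873  0.2433] [0.4  1.22 0.05]
```

View pics/c7.png

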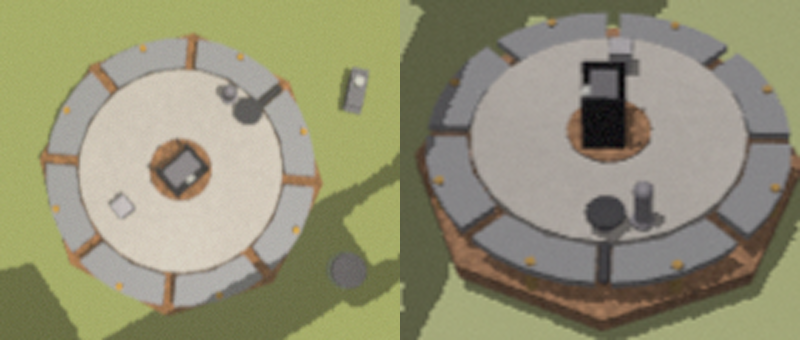

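The final view shows the tongue up in the next slot (top view, about (268,97)). The model is upright on the cork, the gauge block has turned with the table, and the servo and jar are in place.

```bash
python3 -c "
from bench import bot; print(bot.job_done())"
```

```text
the job is handed in; nothing more can be done
None
```

The turntable is one slot (45°) further on, anticlockwise, with the tongue locked in the next slot. I handed the job in at about 10 s.

- **Turning:** I pressed the plunger fully in with the shut fingertips, at about 8 N. For roughly the first 30° the table moved by friction between fingertip and button, not by the post, because the finger never reached the post.
- **Locking:** I then released the plunger between slots, so its tongue slid beneath the ring. I pushed the post (about 2.6 N measured) until the plunger sprang up by itself, then backed off and lifted clear.

**Last checks:** Pictures from both cameras show the tongue up in the next slot and the model standing upright on the cork pad. The gauge block has turned with the table, and the servo and jar look where they were. I did not check the other things on the bench again, but the arm passed well above the work surface. The tool force was near zero after the tongue locked and after the arm was clear.

The two cameras disagreed by up to about 6 mm on the plunger's starting position. I settled that with a close look at the fingertip, and the contact forces fitted it.

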